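# Fit the battery pack into the leak detector

## Task

Fit the battery pack lying on the bench into the open bay of the leak detector: work its thin toe in under the lip against the sprung terminals, then rock the other end down until the pack lies fully flat, and slide the detector's battery latch fully home over it. The pack must go in gently, never forced, and the other things on the bench stay where they are.

Things in the scene. Friction and masses are not known exactly. Their poses are not given: they have to be found in the camera images.
- pack: Black battery pack, 0.26 kg, 84 long (x) x 42 wide (y) x 36 mm high, loose, lying flat; origin at the centre of its underside, z up. Full-height middle block 60 mm long (x -30 to +30), paper label on top, flat sides; a thin toe ledge at -x and a thicker heel ledge at +x. Fitted, its axes point as the bay's and it stands 22 mm proud of the detector: hold its sides above 16 mm.
- pack_toe (a point): Middle of the lower edge of the pack's toe end face (pack x = -42 mm, z = 0), axes as the pack. The toe is a ledge 12 mm long and 9 mm high, across the whole width, with three brass contacts on its end face.
- pack_heel (a point): Middle of the lower edge of the pack's heel end face (pack x = +42 mm, z = 0), axes as the pack. The heel is a ledge 12 mm long and 13 mm high, across the whole width.
- holder: Bench holder (plate 220 x 124 mm, screwed down) with soft jaws gripping a grey leak detector, 180 x 80 mm, face down. x runs from the lip end of its battery bay (towards the robot) to latch and nozzle, z up; origin on the bench. The detector was clamped by hand: it sits up to 7 mm off along x, 1.2 mm along y, and 0 to 3 mm high, not turned or tipped. Over 40 N between pack and detector is forcing.
- bay (a point): Nominal middle of the bay floor, 34 mm above the bench; the true one is off as told for the holder; axes as the holder. Bay: 86.5 long (x) x 43.6 wide (y) x 14 mm deep below the detector's flat back, 2 mm 45-degree lead-ins along its long sides, sharp far (+x) edge, lip and terminals at -x. Fitted, the pack rests on the far wall, its origin 1.25 mm in +x of the true middle.
- lip (a point): Middle of the free lower edge of the lip (bay x = -37.25 mm, 11.2 mm above the floor), off as the bay. The lip juts 6 mm over the bay from its -x end wall, whole width, top level with the back. The pack cannot go straight down: with the toe leaning down about 18 degrees its tip goes in under the lip, and it is kept pushed in while the heel comes down past the far edge.
- terminals_face (a point): Middle of the resting face of the sprung terminal block under the lip, 6 mm above the bay floor, off as the bay (face 30 mm wide, 9 mm high). It stands 4 mm out of the -x end wall, yields from 4 N, stiffens by 1.5 N per mm, bottoms after 3.6 mm (9.4 N). The heel passes the far edge only with the block pushed back by 2 mm or more: about 8 N.
- latch (a joint): Sliding steel latch on the detector's back beyond the heel end of the bay; 0 = open, 0.012 m = fully home, moving along the holder's -x over the pack's heel ledge. Slides with 2.5 N and stays where it is left. It clears the heel ledge by 1.8 mm, if the pack lies flat.
- latch_rib (a point): Middle of the top of the open latch's thumb rib (6 mm in x, 24 mm in y, 10 mm high, on a 4 mm plate running 13 mm beyond it in +x; plate top 5 mm, rib top 15 mm above the detector's back); a nominal fixed point, off as the bay; the latch may start up to 1 mm along. Free room behind the rib (+x) for closed fingertips; the guides beside the plate are no higher than it.
- flange: Bystander: steel blank flange with a stem, 40 mm across, 22 mm high. Origin at the centre of its underside; leave it alone.
- centring_ring: Bystander: flat aluminium ring, 41 mm across, 8 mm high. Origin at the centre of its underside; leave it alone.
- fitting: Bystander: brass turned fitting standing up, 20 mm across, 30 mm high. Origin at the centre of its underside; leave it alone.
- spanner: Bystander: steel spanner lying flat, 160 mm long. Origin at the centre of its underside; leave it alone.
- adapter: Bystander: black mains adapter brick, plain box 75 x 48 x 30 mm without ledges at its ends. Origin at the centre of its underside; leave it alone.
- leak_fluid: Bystander: white plastic bottle, 48 mm across, 120 mm tall. Origin at the centre of its underside; leave it alone.
- gasket_box: Bystander: cardboard box 90 x 70 x 35 mm. Origin at the centre of its underside; leave it alone.
- cal_cup: Bystander: small grey plastic cup, 44 mm across, 35 mm high. Origin at the centre of its underside; leave it alone.

How it is judged:
On the way, in this order (a step that is already met when the one before it is completed fails the run):
1. the pack's toe is down in the lip end of the bay while its heel is still above the bay (x of pack_toe in the frame of bay below -0.028 m and z of pack_toe in the frame of bay between -0.002 and 0.009 m and y of pack_toe in the frame of bay between -0.003 and 0.003 m and z of pack_heel in the frame of bay above 0.019 m and value of joint latch below 0.004 m), for 0.1 s.
2. the pack lies flat on the bay floor (y of pack in the frame of bay between -0.003 and 0.003 m and z of pack in the frame of bay between -0.002 and 0.0055 m and angle between the z axis of pack and the z axis of bay, either way round below 0.035 rad and angle between the x axis of pack and the x axis of bay, either way round below 0.05 rad), for 0.2 s.
3. the latch is fully home over the heel (value of joint latch above 0.0105 m), for 0.2 s.
At the end, for the whole second after the job is handed in: The pack rests still and flat in the bay (origin -2 to +5.5 mm of the nominal floor, -7 to +9.5 mm of the nominal bay centre along x, within 3 mm across, upright within 2 and yaw within 2.9 degrees) and the latch is at least 10.5 mm home (all of step 2 and x of pack in the frame of bay between -0.007 and 0.0095 m and value of joint latch above 0.0105 m and linear speed of pack below 0.01 m/s); the robot touches nothing.
It fails at once if the pack pressed against the detector with more than 40 N (contact force between pack and holder above 40 N).
It fails at once if the robot pressed on the detector with more than 40 N (contact force between any of the fingers, the arm and holder above 40 N).
It fails at once if a bystander pushed more than 30 mm away (distance of any of flange, centring_ring, fitting, spanner, adapter, leak_fluid, gasket_box, cal_cup from where it was at the start of the episode above 0.03 m).
It also fails if it takes over 72 s, if anything falls off the work surface, if the arm or the gripper's body presses on something with over 40 N, if the wrist force passes 120 N, or if a joint passes its speed limit or range.

## Robot

A 6-joint arm with a two-finger parallel gripper is mounted at the origin on the work surface. World frame = base frame: x ahead of the robot, y to its left, z up, the work surface at z = 0. Lengths are in m, angles in rad, forces in N, time in s.
With the tool pointing down it reaches from about 0.425 to 0.95 m from the base axis. Payload 3.5 kg.
Tool frame: the origin (TCP) lies midway between the tips of the shut fingers; the grasp point (between the pads) lies ctrl.hold_point_z behind it (ctrl.hold_point_z is the distance from the TCP to the grasp point, in m); z points along the fingers, x is the direction in which the jaws open and shut, and the axes are right-handed (so a half turn about z gives the same grasp; the last joint's range is limited). The gripper opens to 85 mm and grips with 20 to 120 N. Pads are 22 mm wide; open, the fingers measure 114 mm over their backs; the gripper's body (76 mm by 85 mm) begins 54 mm behind the grasp point. The pads swing forward as they close: fully open they stand 13 mm farther back than shut.
Start: joints at [1.049, 0.286, 1.577, -0, 1.279, -0.15], TCP at [0.245, 0.629, 0.231] pointing down, gripper open.
Joint ranges: [-2.77, 2.77], [-0.9, 2.22], [0.21, 2.48], [-1.53, 4.67], [0.24, 2.81], [-2.84, 2.84]. Speed limits (rad/s): [2.79, 2.79, 3.14, 3.14, 3.14, 3.14].

## Interface

Orientations are given as a unit quaternion [x, y, z, w].
In Python, from plant import ctrl gives the robot as it stands.
- The arm moves only by the tool step_arm, never from a script. Its arguments are lists of equal length, an entry for each row: "gripper": the gripper's target within -1 to 1 (shut at 1, half-way at 0, fully open at -1); "linear": the shift along the tool's x, y, z in m, a list of three; "delta_rot": the turn, a rotation vector about the tool's x, y, z in degrees, a list of three. A call has 1 to 20 rows; each row is the pose to reach, as a shift and turn from the pose commanded when the call began, along the tool's axes at that moment; what a row does not reach only later rows make up. A row lasts 1/8 s, in which the tool goes at most 62.5 mm and 10.7 degrees, less where a joint would pass 70% of its speed; a pose out of reach is approached as far as the arm can. A call with a gripper value outside its range is refused whole. The fingers move at their own pace and stop on an object; "grip_force" is the grip in N (left out, the last holds). Time passes only in rows, so rows that repeat a pose let the fingers close. It gives the time, the measured TCP pose, the force and the opening at its end, in the units of the state.
- ctrl.get_state(): the state, without advancing time (a new reading comes with each control period).
- ctrl.read_camera(name): name is "side" or "top" or "wrist"; returns a dict with "frame" (400x640x3 uint8, red, green, blue), "fx", "fy", "cx", "cy" (pixels), "view" (4x4, takes a point from world to camera coordinates). Camera axes: x right, y down, z forward; pixel columns grow to the right and rows downward; lengths in m; the calibration is good to about 2 mm. The wrist camera is an equidistant fisheye: a pixel r from the principal point sees the ray r / f radians off the axis. A picture is of the moment at which its call begins. There is no depth.
- ctrl.sign_off(): hands the job in, once; it reports no verdict.
The state is a dict: "time": time; "qpos": joint angles; "dq": joint speeds; "joint_efforts": joint torques, N m; "eef_pos": TCP position; "tcp_rot": TCP orientation; "contact_force": force on the tool from outside, world axes, zero at the start; "wrist_torque": the same for the moment, N m; "opening": opening from 0.0 (shut) to 1.0 (fully open).
Only numpy, scipy, OpenCV 4.12 (cv2) and the standard library are available. Lean on these libraries where they do the work, as an engineer would, in place of code of your own. Each camera call takes 0.05 s, during which the arm holds its last target. There are 200 camera calls.

## Working session

There is one attempt and no reset: what is moved stays moved. The work goes in short steps, Python scripts to look and compute and a tool call to move; the robot and the scene stay as the last step left them, time stands still between calls to the robot, and variables do not carry over. Pictures are saved under pics/ and viewed, on a budget of 10 in all, crops included, one or two more only if the job needs it, and the job is handed in when it is done.

Besides the shell and the picture viewer there is one more tool, called as name(argument=value, ...), one argument or row to a line, values as JSON. step_arm: Moves the arm, as the interface text tells. Its arguments: {"type":"object","properties":{"gripper":{"type":"array"},"linear":{"type":"array"},"delta_rot":{"type":"array"},"grip_force":{"type":"number"}},"required":["gripper","linear","delta_rot"]}

```bash
ls; mkdir -p pics; cat > h.py <<'E'
import numpy as np, cv2
from plant import ctrl
from scipy.spatial.transform import Rotation as R
def shot(n,fn):
    c=ctrl.read_camera(n); cv2.imwrite('pics/'+fn,cv2.cvtColor(c['frame'],cv2.COLOR_RGB2BGR)); np.savez('pics/'+fn+'.npz',**{k:np.array(v) for k,v in c.items()}); return c
def load(fn): return dict(np.load('pics/'+fn+'.npz'))
def ray(c,u,v,fish=False):
    x=(u-c['cx'])/c['fx']; y=(v-c['cy'])/c['fy']
    if fish:
        r=np.hypot(x,y); d=np.array([x/r*np.sin(r),y/r*np.sin(r),np.cos(r)]) if r>0 else np.array([0,0,1.])
    else: d=np.array([x,y,1.])
    V=np.array(c['view']); Rm=V[:3,:3]; return -Rm.T@V[:3,3], Rm.T@d
def onz(c,u,v,z,fish=False):
    o,d=ray(c,u,v,fish); return o+d*(z-o[2])/d[2]
def proj(c,p,fish=False):
    V=np.array(c['view']); q=V[:3,:3]@np.array(p)+V[:3,3]
    if fish:
        s=np.hypot(q[0],q[1]); t=np.arctan2(s,q[2]); q=np.array([q[0]/s*t,q[1]/s*t,1])
    else: q=q/q[2]
    return np.array([c['fx']*q[0]+c['cx'],c['fy']*q[1]+c['cy']])
E
python3 - <<'E'
from h import *
for n in ['top','side']:
    c=shot(n,n+'0.png'); print(n,c['fx'],c['cx'],c['cy'],np.round(c['view'],3).tolist())
print(ctrl.get_state(),ctrl.hold_point_z)
E
```

```text
pics
top 518.0394533973731 317.37819879620474 196.32102803060982 [[0.003, -1.0, -0.001, -0.009], [-0.997, -0.003, -0.076, 0.565], [0.076, 0.002, -0.997, 1.328], [0.0, 0.0, 0.0, 1.0]]
side 379.3642263440718 310.2763191393063 194.83348905483044 [[0.899, -0.437, 0.01, -0.527], [-0.3, -0.634, -0.712, 0.217], [0.318, 0.638, -0.702, 0.915], [0.0, 0.0, 0.0, 1.0]]
{'time': 0.1, 'qpos': array([ 1.04900942e+00,  2.87098754e-01,  1.57803193e+00,  6.58970778e-06,
        1.27858052e+00, -1.50029119e-01]), 'dq': array([ 0.00051064, -0.0013326 , -0.00475123, -0.00060302, -0.0001687 ,
        0.00054286]), 'joint_efforts': array([ 1.37152874e-03, -4.07298303e+01, -2.93698704e+01, -1.49277221e-04,
        3.37111567e-03, -5.45309547e-06]), 'eef_pos': array([0.24488871, 0.62837888, 0.23007031]), 'tcp_rot': array([ 8.25607034e-01,  5.64244542e-01, -9.55426837e-04,  4.57421100e-04]), 'contact_force': array([-0.27769888, -0.52462303, -0.77387364]), 'wrist_torque': array([ 0.00766136, -0.02451021, -0.01498505]), 'opening': 0.9993327527758715} 0.0187
```

View pics/top0.png

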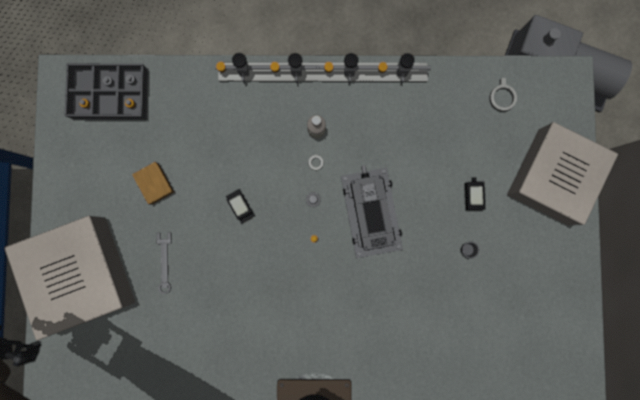

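View pics/side0.png

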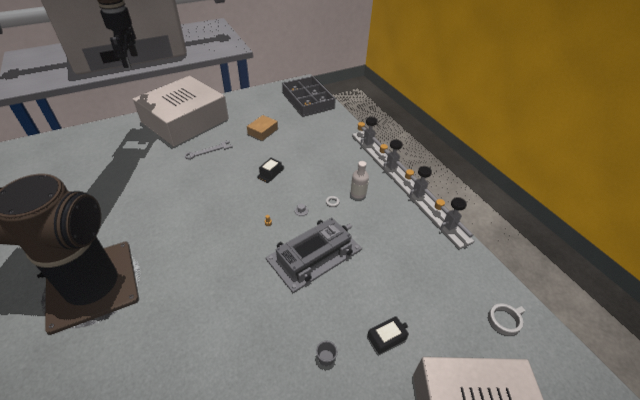

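The top view shows the detector at (372,212), a bottle at (316,125), and two dark labelled blocks at (239,205) and (475,194). I'll zoom in on both blocks and the detector.

```bash
python3 - <<'E'
from h import *
t=cv2.imread('pics/top0.png'); s=cv2.imread('pics/side0.png')
f=lambda im,u,v,w,h,k:cv2.resize(im[v-h:v+h,u-w:u+w],None,fx=k,fy=k,interpolation=cv2.INTER_CUBIC)
a=np.hstack([f(t,239,205,25,25,6),f(t,475,194,25,25,6)][:2])      #600x300
a=cv2.resize(a,(400,200)); b=np.hstack([f(s,270,168,20,20,5),f(s,388,333,25,25,4)]) #200+200
c=f(t,372,212,50,50,6) #600
c=cv2.resize(c,(400,400)); 
im=np.vstack([np.hstack([a,b]),np.hstack([c,cv2.resize(f(s,313,250,50,50,4),(400,400))])]); cv2.imwrite('pics/m1.png',im)
E
```

```text
(no output)
```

View pics/m1.png

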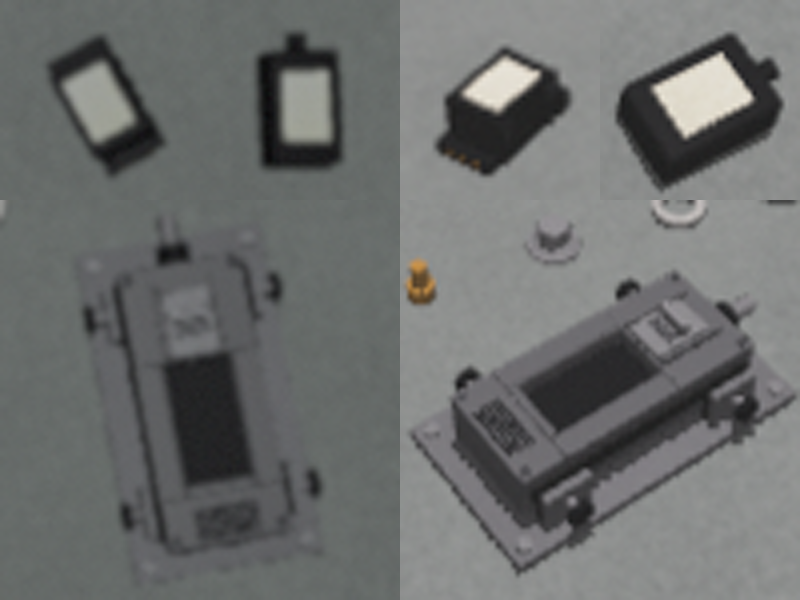

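The left block (239,205) is the pack: the brass contacts show at its robot-side end. The right block has a cord nub and no ledges, so it is the adapter. Next I'll measure the pack label, the bay floor and the detector.

```bash
python3 - <<'E'
from h import *
for n,(u,v) in {'top':(239,205),'side':(270,165)}.items():
    c=load(n+'0.png'); f=c['frame'].astype(int)
    m=np.zeros(f.shape[:2],np.uint8); 
    sub=f[v-25:v+25,u-25:u+25]; m[v-25:v+25,u-25:u+25]=(sub.min(2)>150)*255
    cn=max(cv2.findContours(m,0,2)[0],key=cv2.contourArea)
    P=np.array([onz(c,*p[0],.036)[:2] for p in cn])
    r=cv2.minAreaRect((P*1000).astype(np.float32)); print(n,'label',r, P.mean(0))
c=load('top0.png'); g=c['frame'].astype(int).max(2)
# bay floor (dark)
m=np.zeros(g.shape,np.uint8); m[170:250,350:395]=(g[170:250,350:395]<55)*255
cs=sorted(cv2.findContours(m,0,2)[0],key=cv2.contourArea)[-3:]
for cn in cs:
    P=np.array([onz(c,*p[0],.0355+.0)[:2] for p in cn]); print('bay',cv2.contourArea(cn),cv2.boundingRect(cn),cv2.minAreaRect((P*1000).astype(np.float32)))
# hood points from montage: detector corners (crop 322..422,162..262, x4)
for q,z in [((190,345),.04),((240,345),.04),((180,490),.04),((250,480),.04)]:
    print(q,onz(c,322+q[0]/4,162+q[1]/4,z))
for p in [(78,262),(238,215),(320,548),(140,582)]: print('plate',onz(c,322+p[0]/4,162+p[1]/4,.005))
E
```

```text
top label ((541.2199096679688, 197.27320861816406), (35.97692108154297, 22.248558044433594), 30.359582901000977) [0.53743872 0.1956057 ]
side label ((540.3614501953125, 196.90673828125), (42.5620231628418, 27.184904098510742), 34.27074432373047) [0.53997464 0.19632769]
bay 4.0 (390, 181, 2, 6) ((597.4749145507812, -195.89793395996094), (2.581320285797119, 12.969352722167969), 89.57288360595703)
bay 17.5 (361, 173, 8, 5) ((619.1339721679688, -129.26535034179688), (8.81259822845459, 18.198362350463867), 14.26633071899414)
bay 463.5 (363, 200, 22, 33) ((512.7227783203125, -151.4820098876953), (79.31881713867188, 42.3934211730957), 10.969581604003906)
(190, 345) [ 0.431057   -0.14051045  0.04      ]
(240, 345) [ 0.43115931 -0.1723614   0.04      ]
(180, 490) [ 0.3395688  -0.13376623  0.04      ]
(250, 480) [ 0.34599228 -0.17816494  0.04      ]
plate [ 0.4841837  -0.07075514  0.005     ]
plate [ 0.51534442 -0.17588347  0.005     ]
plate [ 0.2993543  -0.22775689  0.005     ]
plate [ 0.27718478 -0.11087757  0.005     ]
```

The pack is at about (0.541,0.197) with yaw about 30°, and the bay at about (0.513,-0.151) with yaw about 11°. I'll move above the detector for a close look first.

step_arm(
  gripper=[-1, -1, -1, -1, -1, -1, -1, -1, -1, -1, -1, -1, -1, -1, -1, -1, -1, -1],
  linear=[
    [-0.315, 0.3, -0.05],
    [-0.63, 0.533, -0.07],
    [-0.63, 0.533, -0.07],
    [-0.63, 0.533, -0.07],
    [-0.63, 0.533, -0.07],
    [-0.63, 0.533, -0.07],
    [-0.63, 0.533, -0.07],
    [-0.63, 0.533, -0.07],
    [-0.63, 0.533, -0.07],
    [-0.63, 0.533, -0.07],
    [-0.63, 0.533, -0.07],
    [-0.63, 0.533, -0.07],
    [-0.63, 0.533, -0.07],
    [-0.63, 0.533, -0.07],
    [-0.63, 0.533, -0.07],
    [-0.63, 0.533, -0.07],
    [-0.63, 0.533, -0.07],
    [-0.63, 0.533, -0.07],
  ],
  delta_rot=[
    [0, 0, -10],
    [0, 0, -32],
    [0, 0, -32],
    [0, 0, -32],
    [0, 0, -32],
    [0, 0, -32],
    [0, 0, -32],
    [0, 0, -32],
    [0, 0, -32],
    [0, 0, -32],
    [0, 0, -32],
    [0, 0, -32],
    [0, 0, -32],
    [0, 0, -32],
    [0, 0, -32],
    [0, 0, -32],
    [0, 0, -32],
    [0, 0, -32],
  ],
)

```text
time: 2.35
eef_pos: [0.5128, -0.1505, 0.3015]
tcp_rot: [0.637, 0.77, 0.0, 0.0]
contact_force: [0.1, -0.8, 0.5]
opening: 0.998
```

```bash
python3 - <<'E'
from h import *
c=shot('wrist','w1.png'); print(c['fx'],c['cx'],c['cy'],np.round(c['view'],3).tolist()); s=ctrl.get_state(); print(s['eef_pos'],s['qpos'],R.from_quat(s['tcp_rot']).as_matrix().round(3).tolist())
E
```

```text
309.70691628693146 322.5348228438051 200.5763827745107 [[-0.187, 0.982, 0.0, 0.245], [0.948, 0.181, 0.262, -0.512], [0.257, 0.049, -0.965, 0.323], [0.0, 0.0, 0.0, 1.0]]
[ 0.51282431 -0.15077324  0.30148641] [-4.75869963e-01 -7.40631113e-02  1.84014319e+00  3.85433072e-05
  1.37520474e+00 -2.23475471e+00] [[-0.187, 0.982, 0.0], [0.982, 0.187, -0.0], [-0.0, 0.0, -1.0]]
```

View pics/w1.png

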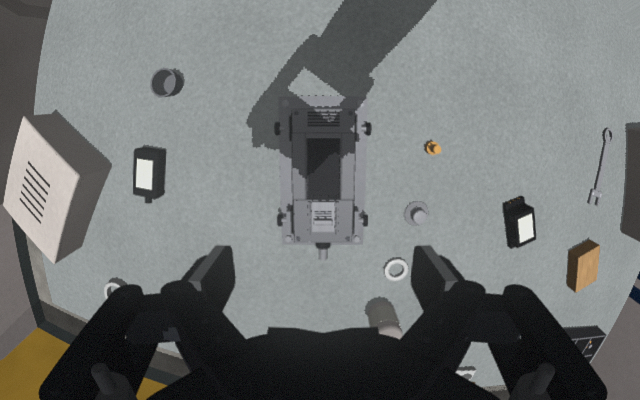

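The wrist view shows the detector upright at (323,170), with the lip end at the top, the latch plate at about (322,216), and the pack at (519,222). I'll go lower for a finer look.

step_arm(
  gripper=[-1, -1, -1, -1, -1, -1],
  linear=[
    [0, 0, 0.06],
    [0, 0, 0.12],
    [0, 0, 0.175],
    [0, 0, 0.175],
    [0, 0, 0.175],
    [0, 0, 0.175],
  ],
  delta_rot=[
    [0, 0, 0],
    [0, 0, 0],
    [0, 0, 0],
    [0, 0, 0],
    [0, 0, 0],
    [0, 0, 0],
  ],
)

```text
time: 3.15
eef_pos: [0.5151, -0.1527, 0.1299]
tcp_rot: [0.638, 0.77, 0.001, 0.003]
contact_force: [-0.3, -0.4, -0.0]
opening: 1.005
```

```bash
python3 - <<'E'
from h import *
c=shot('wrist','w2.png'); print(ctrl.get_state()['eef_pos'])
im=cv2.imread('pics/w2.png')
u0,v0,k=240,60,5
cr=cv2.resize(im[v0:v0+240,u0:u0+160],None,fx=2.5,fy=2.5,interpolation=cv2.INTER_CUBIC)  # 400x600
cr=cv2.convertScaleAbs(cr,alpha=1.7)
cv2.imwrite('pics/w2c.png',cr)
E
```

```text
[ 0.51481549 -0.15262633  0.12964715]
```

View pics/w2c.png

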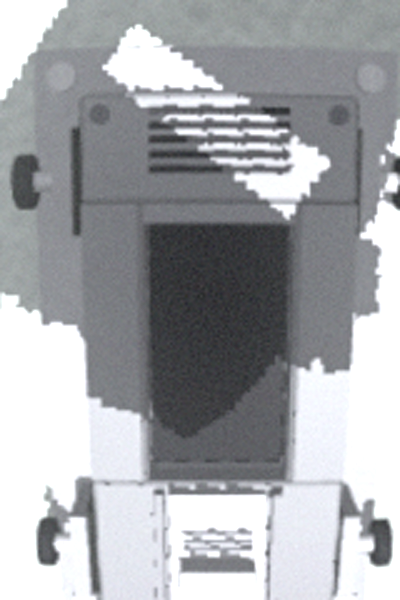

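The crop shows the bay floor dark at x 150–292, y 224–462, the lip edge at y≈224, the far edge at about 480, the body sides at x≈80 and 358, and the latch end below. I'll refine these edges from intensity profiles.

```bash
python3 - <<'E'
from h import *
c=load('w2.png'); g=cv2.cvtColor(c['frame'],cv2.COLOR_RGB2GRAY).astype(float)
def avg(a): return a.round(0).astype(int).tolist()
print('v138-156 @u310-345',avg(g[136:156,310:345].mean(1)))
print('v236-262 @u305-350',avg(g[236:300,322:334].mean(1)))
print('u266-280 @v145-155',avg(g[144:154,266:305].mean(0)))
print('u350-392',avg(g[144:154,350:392].mean(0)))
print('bay u292-304 v160-185',avg(g[160:185,292:304].mean(0)),'u352-364',avg(g[160:185,352:364].mean(0)))
E
```

```text
v138-156 @u310-345 [78, 75, 73, 66, 60, 63, 72, 72, 72, 72, 72, 72, 67, 49, 34, 31, 31, 31, 31, 31]
v236-262 @u305-350 [56, 54, 55, 56, 56, 56, 56, 53, 52, 64, 66, 62, 59, 59, 60, 62, 84, 97, 97, 85, 71, 82, 161, 174, 174, 172, 173, 172, 172, 172, 172, 172, 173, 172, 172, 154, 114, 114, 138, 134, 102, 128, 124, 104, 124, 132, 111, 80, 72, 73, 73, 74, 87, 140, 171, 176, 173, 174, 176, 171, 170, 170, 170, 170]
u266-280 @v145-155 [83, 83, 77, 53, 41, 42, 63, 73, 75, 74, 74, 73, 74, 74, 73, 73, 74, 74, 72, 72, 72, 72, 72, 72, 72, 73, 72, 72, 68, 64, 64, 63, 61, 59, 55, 54, 53, 54, 55]
u350-392 [57, 59, 60, 74, 85, 88, 80, 78, 68, 64, 66, 72, 73, 74, 74, 74, 73, 75, 73, 74, 75, 74, 74, 75, 74, 74, 75, 75, 74, 75, 77, 74, 71, 62, 84, 94, 108, 126, 130, 126, 150, 164]
bay u292-304 v160-185 [72, 72, 70, 65, 63, 59, 55, 50, 34, 33, 34, 33] u352-364 [35, 35, 40, 48, 51, 60, 63, 66, 70, 73, 73, 74]
```

```bash
python3 - <<'E'
from h import *
c=load('w2.png')
Z=.0495
f=lambda u,v,z=Z: onz(c,u,v,z,True)
yaw=None
# outer body edges: fit direction by finding edges at several rows
g=cv2.cvtColor(c['frame'],cv2.COLOR_RGB2GRAY).astype(float)
lip=f(327,149); far=f(327,252); print('lip',lip,'far',far,'dist',np.linalg.norm(lip-far)*1e3)
L=f(272,149);Rr=f(383,149); print('body',L,Rr,np.linalg.norm(L-Rr)*1e3)
bl=f(297.3,172,.0355+0*.0);br=f(355.,172,.0355); print('bay sides',bl,br,np.linalg.norm(bl-br)*1e3)
bl=f(295,172);br=f(361,172); print('leadin outer',bl,br,np.linalg.norm(bl-br)*1e3)
# yaw from lip edge slope & floor side edges
P=[]
for u in range(302,352,3):
    col=g[143:155,u]; d=-np.diff(col); k=d.argmax(); P.append(f(u,143+(d*np.arange(.5,11.5)).sum()/d.sum())[:2])
P=np.array(P); print('lip edge yaw',np.degrees(np.arctan2(*np.linalg.svd(P-P.mean(0))[2][0]))%180, P.mean(0))
for nm,a,b,s in [('L',294,304,-1),('R',348,358,1)]:
    P=[]
    for v in range(155,205,4):
        d=s*np.diff(g[v,a:b]); d=np.clip(d,0,None); k=d.argmax(); w=d[max(0,k-1):k+2]; P.append(f(a+(w*(np.arange(max(0,k-1),max(0,k-1)+len(w))+.5)).sum()/w.sum(),v,.0355)[:2])
    P=np.array(P); v=np.linalg.svd(P-P.mean(0))[2][0]; print(nm,'yaw',np.degrees(np.arctan2(v[1],v[0])),P.mean(0))
print('rib',f(327,272,.0645),f(327,281.5,.0645), f(327,283,.0645),'plate',f(327,257.5,.0545))
V=c['view'];print('cam',-V[:3,:3].T@V[:3,3])
E
```

```text
lip [ 0.47162299 -0.15868085  0.0495    ] far [ 0.55128933 -0.14330897  0.0495    ] dist 81.13581121729813
body [ 0.47876614 -0.19820523  0.0495    ] [ 0.46351203 -0.11842472  0.0495    ] 81.22572155237181
bay sides [ 0.49501738 -0.17768199  0.0355    ] [ 0.48657723 -0.13334699  0.0355    ] 45.13123450627355
leadin outer [ 0.49263485 -0.17863099  0.0495    ] [ 0.4835212  -0.13085588  0.0495    ] 48.63660150504893
lip edge yaw 167.8626194452079 [ 0.47148025 -0.15944337]
L yaw 10.221105977247069 [ 0.50036554 -0.17520931]
R yaw 8.561323160748591 [ 0.49224474 -0.13256559]
rib [ 0.56111121 -0.14154221  0.0645    ] [ 0.56943055 -0.13991848  0.0645    ] [ 0.57077117 -0.13965662  0.0645    ] plate [ 0.55369942 -0.14288929  0.0545    ]
cam [ 0.44926056 -0.16536339  0.27358465]
```

```bash
python3 - <<'E'
from h import *
for fn,fish,mn,box in [('w2.png',1,22,(250,80,400,340)),('w1.png',1,22,(265,90,375,250)),('top0.png',0,14,(335,165,410,258))]:
    c=load(fn); g=cv2.cvtColor(c['frame'],cv2.COLOR_RGB2GRAY)
    L=cv2.createLineSegmentDetector(1).detect(g)[0][:,0]
    for x1,y1,x2,y2 in L:
        if np.hypot(x2-x1,y2-y1)<mn or not(box[0]<x1<box[2] and box[1]<y1<box[3]): continue
        a=onz(c,x1,y1,.05,fish);b=onz(c,x2,y2,.05,fish);d=b-a
        y=np.degrees(np.arctan2(d[1],d[0]))%180; y=y-90 if y>60 else y
        m=(a+b)/2-np.array([.5127,-.151,0]); t=np.radians(10); 
        if 3<y<17: print(fn,np.round([x1,y1,x2,y2]),'yaw %.2f len %.0f'%(y,np.linalg.norm(d)*1e3),'bayx %.1f bayy %.1f'%tuple(1e3*np.array([m[0]*np.cos(t)+m[1]*np.sin(t),-m[0]*np.sin(t)+m[1]*np.cos(t)])))
E
```

```text
w2.png [344. 328. 376. 326.] yaw 12.41 len 29 bayx 115.6 bayy 32.3
w2.png [269. 325. 324. 332.] yaw 3.67 len 50 bayx 118.1 bayy -25.2
w2.png [354. 105. 304. 105.] yaw 10.65 len 36 bayx -73.8 bayy 0.8
w2.png [344. 258. 307. 258.] yaw 10.77 len 30 bayx 44.1 bayy -0.1
w2.png [319. 120. 351. 120.] yaw 11.15 len 22 bayx -63.2 bayy 5.0
w2.png [276. 297. 274. 267.] yaw 10.20 len 29 bayx 68.3 bayy -42.2
w2.png [356. 111. 311. 111.] yaw 10.86 len 32 bayx -69.6 bayy 3.6
w2.png [381. 186. 380. 208.] yaw 11.42 len 18 bayx -6.5 bayy 40.4
w2.png [296. 102. 338. 102.] yaw 10.93 len 30 bayx -76.0 bayy -8.1
w2.png [341. 289. 312. 289.] yaw 10.63 len 24 bayx 73.4 bayy 0.9
w2.png [345. 303. 346. 261.] yaw 10.86 len 42 bayx 67.4 bayy 16.5
w2.png [377. 268. 375. 297.] yaw 10.56 len 28 bayx 67.9 bayy 42.5
w2.png [353. 123. 326. 122.] yaw 10.16 len 20 bayx -61.2 bayy 8.2
w2.png [302. 125. 339. 126.] yaw 9.73 len 27 bayx -59.0 bayy -5.2
w2.png [353. 117. 321. 116.] yaw 10.47 len 23 bayx -65.5 bayy 6.3
w2.png [274. 218. 273. 196.] yaw 10.18 len 18 bayx 2.4 bayy -40.2
w2.png [277. 253. 281. 303.] yaw 11.15 le
[... 2267 characters left out ...]
 bayx -55.2 bayy -40.1
w1.png [338. 126. 308. 126.] yaw 10.87 len 38 bayx -56.4 bayy -0.3
w1.png [352. 196. 352. 166.] yaw 10.89 len 40 bayx 13.8 bayy 38.7
w1.png [306. 174. 306. 139.] yaw 10.73 len 45 bayx -16.5 bayy -21.7
top0.png [363. 202. 378. 199.] yaw 9.83 len 39 bayx 40.7 bayy 0.6
top0.png [368. 234. 362. 203.] yaw 10.36 len 81 bayx -2.2 bayy 23.8
top0.png [379. 200. 385. 231.] yaw 11.00 len 81 bayx -1.6 bayy -21.1
top0.png [385. 230. 369. 233.] yaw 8.58 len 41 bayx -40.2 bayy -1.2
top0.png [361. 246. 352. 199.] yaw 10.71 len 119 bayx -8.2 bayy 46.7
top0.png [352. 183. 364. 246.] yaw 10.65 len 161 bayx 11.7 bayy 39.5
top0.png [389. 246. 372. 249.] yaw 9.27 len 46 bayx -80.5 bayy -2.4
```

Bay yaw is about 10.6°, with its middle near (0.508,-0.152). The scale suggests the detector is clamped high. Now I'll move above the pack.

step_arm(
  gripper=[-1, -1, -1, -1, -1, -1, -1, -1, -1, -1],
  linear=[
    [0.06, 0.015, -0.03],
    [0.339, 0.091, -0.02],
    [0.339, 0.091, -0.02],
    [0.339, 0.091, -0.02],
    [0.339, 0.091, -0.02],
    [0.339, 0.091, 0],
    [0.339, 0.091, 0],
    [0.339, 0.091, 0],
    [0.339, 0.091, 0],
    [0.339, 0.091, 0],
  ],
  delta_rot=[
    [0, 0, -2],
    [0, 0, -19.5],
    [0, 0, -19.5],
    [0, 0, -19.5],
    [0, 0, -19.5],
    [0, 0, -19.5],
    [0, 0, -19.5],
    [0, 0, -19.5],
    [0, 0, -19.5],
    [0, 0, -19.5],
  ],
)

```text
time: 4.45
eef_pos: [0.54, 0.1972, 0.1272]
tcp_rot: [0.499, 0.866, 0.0, 0.001]
contact_force: [-0.6, 0.1, -0.1]
opening: 1.0
```

```bash
python3 - <<'E'
from h import *
c=shot('wrist','w3.png'); s=ctrl.get_state(); M=R.from_quat(s['tcp_rot']).as_matrix(); print(s['eef_pos'],M.round(3).tolist())
g=cv2.cvtColor(c['frame'],cv2.COLOR_RGB2GRAY); m=(g>130).astype(np.uint8); m[:,:270]=0;m[:,380:]=0;m[:120]=0;m[270:]=0
cn=[x for x in cv2.findContours(m,0,2)[0] if cv2.contourArea(x)>100]
for k in cn:
    P=np.array([onz(c,*p[0],.036,True)[:2] for p in k]); print(cv2.boundingRect(k),cv2.minAreaRect((P*1000).astype(np.float32)))
cr=cv2.convertScaleAbs(cv2.resize(c['frame'][100:290,230:420][:,:,::-1],None,fx=3,fy=3,interpolation=cv2.INTER_CUBIC),alpha=1.6); cv2.imwrite('pics/w3c.png',cr)
L=cv2.createLineSegmentDetector(1).detect(g)[0][:,0]
for x1,y1,x2,y2 in L:
    if np.hypot(x2-x1,y2-y1)<20 or not(260<x1<390 and 100<y1<290): continue
    a=onz(c,x1,y1,.036,True);b=onz(c,x2,y2,.036,True);d=b-a;y=np.degrees(np.arctan2(d[1],d[0]))%90
    print(np.round([x1,y1,x2,y2]),'yaw %.2f len %.0f'%(y,np.linalg.norm(d)*1e3))
E
```

```text
[0.53985723 0.19734973 0.12696721] [[-0.502, 0.865, 0.001], [0.865, 0.502, 0.0], [-0.0, 0.001, -1.0]]
(303, 209, 38, 21) ((551.8211669921875, 202.3168182373047), (16.942485809326172, 29.947771072387695), 30.10863494873047)
(270, 178, 110, 92) ((555.707275390625, 207.57489013671875), (79.43283081054688, 93.9288101196289), 30.03961181640625)
[303. 229. 338. 229.] yaw 30.16 len 28
[302. 176. 302. 228.] yaw 29.68 len 43
[296. 237. 294. 163.] yaw 30.04 len 61
[349. 166. 347. 237.] yaw 30.08 len 59
[346. 241. 299. 241.] yaw 30.02 len 38
[336. 209. 313. 215.] yaw 45.26 len 19
[341. 174. 303. 174.] yaw 30.08 len 29
[340. 211. 341. 177.] yaw 29.11 len 27
[360. 182. 349. 201.] yaw 2.00 len 17
[298. 145. 344. 145.] yaw 29.89 len 35
[346. 146. 347. 166.] yaw 34.13 len 15
```

View pics/w3c.png

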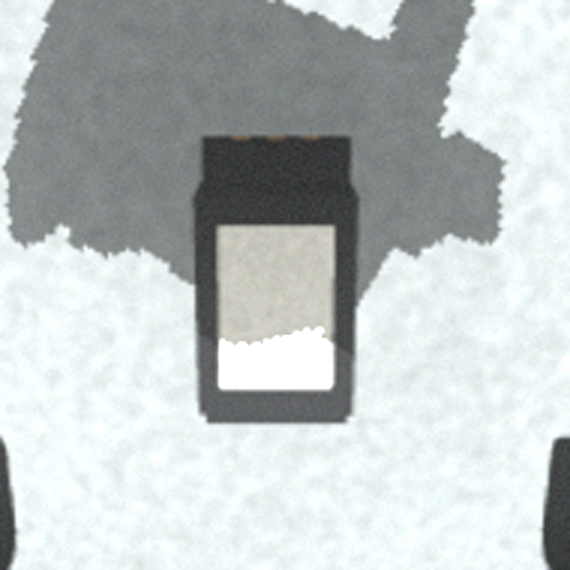

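```bash
python3 - <<'E'
from h import *
c=load('w3.png'); f=lambda u,v,z=.036: onz(c,u,v,z,True)
x=np.array([np.cos(np.pi/6),np.sin(np.pi/6),0]);y=np.array([-x[1],x[0],0]); o=np.array([.53986,.19735,0])
for n,p in dict(l0=f(321.5,174.4),l1=f(321,229.2),heel=f(321.5,241.2),L=f(295,200),R=f(348,200),lL=f(302,200),lR=f(340.5,200),toe=f(321,145.2,.009)).items(): print(n,((p-o)@x*1e3).round(1),((p-o)@y*1e3).round(1))
E
```

```text
l0 -23.5 -1.7
l1 21.5 -2.1
heel 32.0 -1.7
L -3.0 -22.6
R -3.1 19.2
lL -3.0 -17.0
lR -3.0 13.3
toe -43.7 -2.2
```

The pack's yaw is 30.0°. It sits 0.9 mm back and 1.8 mm sideways from the tool axis, with its toe towards the robot. Its measured width of 41.8 mm agrees with the given size. I'll descend and grip.

step_arm(
  gripper=[-1, -1, -1, -1, 1, 1, 1, 1, 1, 1, 1, 1],
  grip_force=70,
  linear=[
    [-0.0018, -0.0009, 0.05],
    [-0.0018, -0.0009, 0.1],
    [-0.0018, -0.0009, 0.111],
    [-0.0018, -0.0009, 0.111],
    [-0.0018, -0.0009, 0.111],
    [-0.0018, -0.0009, 0.111],
    [-0.0018, -0.0009, 0.111],
    [-0.0018, -0.0009, 0.111],
    [-0.0018, -0.0009, 0.111],
    [-0.0018, -0.0009, 0.111],
    [-0.0018, -0.0009, 0.111],
    [-0.0018, -0.0009, 0.111],
  ],
  delta_rot=[
    [0, 0, 0],
    [0, 0, 0],
    [0, 0, 0],
    [0, 0, 0],
    [0, 0, 0],
    [0, 0, 0],
    [0, 0, 0],
    [0, 0, 0],
    [0, 0, 0],
    [0, 0, 0],
    [0, 0, 0],
    [0, 0, 0],
  ],
)

```text
time: 6.0
eef_pos: [0.5412, 0.1966, 0.0175]
tcp_rot: [0.498, 0.867, 0.001, 0.001]
contact_force: [-0.3, -0.2, 6.2]
opening: 0.477
```

```bash
python3 - <<'E'
from h import *
c=shot('wrist','w4.png'); s=ctrl.get_state(); print(s['eef_pos'],R.from_quat(s['tcp_rot']).as_matrix().round(4).tolist(),s['contact_force'],s['opening'],ctrl.hold_point_z)
cr=cv2.convertScaleAbs(cv2.resize(c['frame'][120:400,200:450][:,:,::-1],None,fx=2,fy=2,interpolation=cv2.INTER_CUBIC),alpha=1.6); cv2.imwrite('pics/w4c.png',cr)
E
```

```text
[0.54118887 0.19666164 0.01745967] [[-0.503, 0.8643, 0.0036], [0.8643, 0.503, 0.0007], [-0.0012, 0.0035, -1.0]] [-1.32049721  0.11096081  6.22153404] 0.4701170946274181 0.0187
```

View pics/w4c.png

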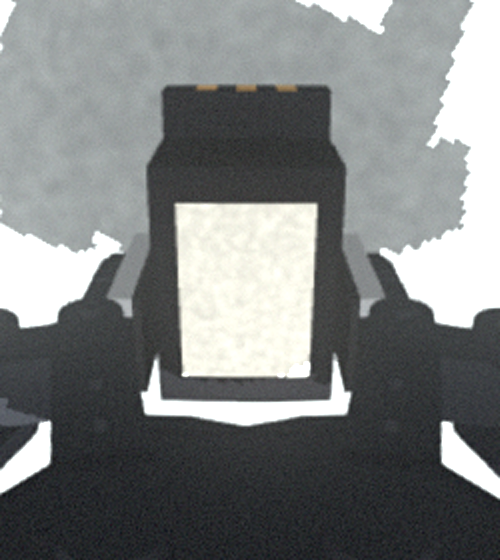

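The pack is gripped between the pads and square in the jaws, with the contacts at the top of the image at (246,88) and the label at (246,290). I'll lift it and carry it over the bay.

step_arm(
  gripper=[1, 1, 1, 1, 1, 1, 1, 1, 1, 1, 1, 1, 1],
  linear=[
    [0, 0, -0.04],
    [0, 0, -0.09],
    [-0.05, -0.035, -0.11],
    [-0.1, -0.07, -0.11],
    [-0.15, -0.105, -0.11],
    [-0.2, -0.14, -0.11],
    [-0.25, -0.175, -0.11],
    [-0.285, -0.202, -0.11],
    [-0.285, -0.202, -0.11],
    [-0.285, -0.202, -0.11],
    [-0.285, -0.202, -0.11],
    [-0.285, -0.202, -0.11],
    [-0.285, -0.202, -0.11],
  ],
  delta_rot=[
    [0, 0, 0],
    [0, 0, 0],
    [0, 0, 4],
    [0, 0, 8],
    [0, 0, 12],
    [0, 0, 16],
    [0, 0, 19.6],
    [0, 0, 19.6],
    [0, 0, 19.6],
    [0, 0, 19.6],
    [0, 0, 19.6],
    [0, 0, 19.6],
    [0, 0, 19.6],
  ],
)

```text
time: 7.68
eef_pos: [0.5084, -0.1509, 0.1253]
tcp_rot: [0.638, 0.77, 0.0, -0.0]
contact_force: [0.2, -0.7, -2.2]
opening: 0.471
```

```bash
python3 - <<'E'
from h import *
s=ctrl.get_state(); print(s['eef_pos'],R.from_quat(s['tcp_rot']).as_matrix().round(4).tolist(),s['contact_force'],s['opening'])
a=load('w4.png')
# pack points in tool frame at grasp
p=np.array([.54119,.19666,.01746]);M=np.array([[-.503,.8643,.0036],[.8643,.503,.0007],[-.0012,.0035,-1]])
for u,v,z in [(323,222,.036),(323,308.5,.036),(323,163,.009),(323,165.5,.009),(323,165.5,0),(323,163,0),(275,205,.036),(371,205,.036)]: print(u,v,z,((onz(a,u,v,z,True)-p)@M*1e3).round(1))
b=shot('wrist','w5.png'); g1=cv2.cvtColor(a['frame'],cv2.COLOR_RGB2GRAY);g2=cv2.cvtColor(b['frame'],cv2.COLOR_RGB2GRAY)
m=lambda g:(lambda r:(np.where(r>110)[0].min(),np.where(r>110)[0].max()))(g[200:320,318:328].mean(1)); print(m(g1),m(g2))
E
```

```text
[ 0.50840957 -0.150862    0.12531687] [[-0.1852, 0.9827, -0.0], [0.9827, 0.1852, 0.0], [0.0, -0.0, -1.0]] [ 0.18246046 -0.69081785 -2.16132709] 0.47142645023965224
323 222 0.036 [ -0.4 -23.  -18.6]
323 308.5 0.036 [ -0.4  21.8 -18.5]
323 163 0.009 [ -0.4 -44.5   8.3]
323 165.5 0.009 [ -0.4 -43.3   8.3]
323 165.5 0 [ -0.4 -41.9  17.3]
323 163 0 [ -0.4 -43.2  17.3]
275 205 0.036 [-20.8 -30.6 -18.6]
371 205 0.036 [ 19.9 -30.6 -18.7]
(np.int64(22), np.int64(107)) (np.int64(22), np.int64(107))
```

step_arm(
  gripper=[1, 1, 1, 1, 1, 1],
  linear=[
    [0, 0, 0.01],
    [-0.0003, 0.0013, 0.03],
    [-0.0003, 0.0013, 0.039],
    [-0.0003, 0.0013, 0.039],
    [-0.0003, 0.0013, 0.039],
    [-0.0003, 0.0013, 0.039],
  ],
  delta_rot=[
    [-9, 0, 0],
    [-18, 0, 0],
    [-18, 0, 0],
    [-18, 0, 0],
    [-18, 0, 0],
    [-18, 0, 0],
  ],
)

```text
time: 8.48
eef_pos: [0.5109, -0.1521, 0.0875]
tcp_rot: [0.63, 0.76, 0.12, 0.101]
contact_force: [0.7, -0.5, -2.1]
opening: 0.471
```

```bash
python3 - <<'E'
from h import *
c=shot('wrist','w6.png'); s=ctrl.get_state(); print(s['eef_pos'],R.from_quat(s['tcp_rot']).as_matrix().round(4).tolist(),s['contact_force'])
a=cv2.convertScaleAbs(cv2.resize(c['frame'][80:330,220:430][:,:,::-1],None,fx=1.9,fy=2.4,interpolation=cv2.INTER_CUBIC),alpha=1.8)
d=shot('side','s6.png'); b=cv2.convertScaleAbs(cv2.resize(d['frame'][190:310,260:360][:,:,::-1],(400,480),interpolation=cv2.INTER_CUBIC),alpha=1.5)
h=np.zeros((600,399,3),np.uint8); h2=np.zeros((600,400,3),np.uint8); h[:]=a[:600]; h2[:480]=b
cv2.imwrite('pics/m6.png',np.hstack([h,h2]))
E
```

```text
[ 0.51065345 -0.15195286  0.08730338] [[-0.1847, 0.9344, 0.3047], [0.9828, 0.176, 0.0561], [-0.0012, 0.3098, -0.9508]] [-0.02616562 -0.65903808 -1.82617868]
```

View pics/m6.png

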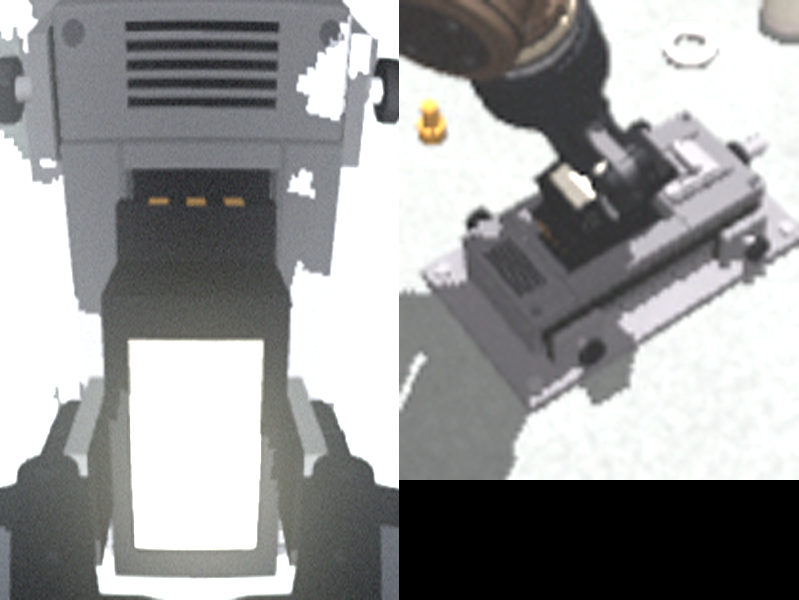

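```bash
python3 - <<'E'
from h import *
c=load('w6.png'); s=ctrl.get_state(); p=s['eef_pos'];M=R.from_quat(s['tcp_rot']).as_matrix()
bx=np.array([np.cos(np.radians(10.6)),np.sin(np.radians(10.6)),0]);by=np.array([-bx[1],bx[0],0])
f=lambda u,v,z:onz(c,u,v,z,True)
B=lambda q:(((q-p)@bx*1e3).round(1),((q-p)@by*1e3).round(1))
for n,x,y in [('vL',126,62),('vR',278.5,62),('scrL',73,32),('scrR',331,32),('openL',122,155),('openR',286,155),('lipL',133,168),('lipR',270,168)]:
    print(n,B(f(220+x/1.9,80+y/2.4,.0505)))
tipz=(p+M@np.array([0,-.0427,.0175])); tt=p+M@np.array([0,-.0427,.0085]); print('tip calc',B(tipz),tipz[2],'top',B(tt),tt[2])
for x in (118,276): print('toe seen',B(f(220+x/1.9,80+210/2.4,tt[2])))
print('toe edge seen',B(f(323,80+198/2.4,tt[2])))
print(B(np.array([.5080,-.1513,0])), proj(c,tt,True),proj(c,tipz,True))
g=cv2.cvtColor(c['frame'],cv2.COLOR_RGB2GRAY); print(g[140:176,318:328].mean(1).round().astype(int).tolist()); print(g[146,270:390].tolist())
E
```

```text
vL (np.float64(-63.8), np.float64(-19.6))
vR (np.float64(-63.9), np.float64(21.3))
scrL (np.float64(-71.0), np.float64(-33.6))
scrR (np.float64(-71.2), np.float64(35.2))
openL (np.float64(-42.1), np.float64(-21.7))
openR (np.float64(-42.3), np.float64(24.7))
lipL (np.float64(-38.9), np.float64(-18.8))
lipR (np.float64(-39.0), np.float64(20.3))
tip calc (np.float64(-35.2), np.float64(-0.0)) 0.05722008712778236 top (np.float64(-38.0), np.float64(-0.0)) 0.06577772323907902
toe seen (np.float64(-36.0), np.float64(-21.5))
toe seen (np.float64(-36.1), np.float64(20.4))
toe edge seen (np.float64(-38.8), np.float64(-0.9))
(np.float64(-2.3), np.float64(1.0)) [324.69341313 163.91680011] [324.58110559 161.42097207]
[69, 70, 69, 70, 70, 69, 70, 70, 72, 68, 42, 30, 27, 28, 28, 29, 30, 29, 28, 29, 29, 31, 50, 69, 68, 54, 34, 32, 32, 33, 32, 34, 32, 34, 34, 33]
[73, 77, 76, 73, 75, 75, 76, 73, 72, 75, 71, 71, 66, 65, 65, 67, 73, 71, 69, 75, 71, 70, 71, 68, 73, 70, 70, 76, 71, 74, 72, 71, 73, 72, 73, 71, 70, 69, 71, 72, 71, 70, 70, 69, 70, 69, 69, 68, 69, 70, 70, 71, 70, 67, 69, 69, 72, 71, 71, 66, 69, 71, 69, 73, 70, 70, 69, 72, 71, 70, 71, 69, 68, 69, 67, 72, 71, 69, 69, 71, 69, 73, 72, 71, 74, 71, 72, 71, 71, 72, 73, 73, 73, 72, 74, 73, 72, 70, 66, 68, 68, 67, 74, 75, 75, 75, 71, 73, 76, 73, 75, 74, 77, 73, 75, 75, 73, 79, 74, 76]
```

The lip edge sits at -39.0 mm and the pack's toe corner at -38.8 mm in the TCP-centred bay frame. The bay centreline is about 1.4 mm to +y of the pack. I'll shift +1.8 mm in x and +1.4 mm in y, then descend partway.

step_arm(
  gripper=[1, 1, 1, 1, 1, 1, 1],
  linear=[
    [0.0014, 0.0017, 0.0006],
    [0.0014, 0.0017, 0.0006],
    [0.0014, 0.0001, 0.0053],
    [0.0014, -0.0014, 0.01],
    [0.0014, -0.0029, 0.0148],
    [0.0014, -0.0029, 0.0148],
    [0.0014, -0.0029, 0.0148],
  ],
  delta_rot=[
    [0, 0, 0],
    [0, 0, 0],
    [0, 0, 0],
    [0, 0, 0],
    [0, 0, 0],
    [0, 0, 0],
    [0, 0, 0],
  ],
)

```text
time: 9.45
eef_pos: [0.5112, -0.15, 0.0713]
tcp_rot: [0.631, 0.76, 0.12, 0.1]
contact_force: [0.6, 0.5, -3.1]
opening: 0.472
```

```bash
cat >> h.py <<'E'
def st():
    s=ctrl.get_state(); p=s['eef_pos'];M=R.from_quat(s['tcp_rot']).as_matrix(); t=np.radians(10.6)
    bx=np.array([np.cos(t),np.sin(t),0]);by=np.array([-bx[1],bx[0],0]);o=np.array([.5080,-.1513,0])
    tip=p+M@np.array([0,-.0427,.0175]); F=s['contact_force']
    Bf=lambda q:((q-o)@bx*1e3).round(2).tolist(),
    b=lambda q:np.round([(q-o)@bx*1e3,(q-o)@by*1e3,q[2]*1e3],2)
    print('t',s['time'],'tcp',b(p),'tip',b(tip),'tilt %.2f yaw %.2f'%(np.degrees(np.arcsin(M[2,1])),np.degrees(np.arctan2(M[1,1],M[0,1]))),'F bay',np.round([F@bx,F@by,F[2]],1),'T',(np.array([bx,by,[0,0,1]])@s['wrist_torque']).round(2),s['opening'])
    return M
E
python3 - <<'E'
from h import *
st(); c=shot('wrist','w7.png'); g=cv2.cvtColor(c['frame'],cv2.COLOR_RGB2GRAY); print(g[140:176,318:328].mean(1).round().astype(int).tolist())
E
```

```text
t 9.45 tcp [ 3.34  0.67 71.34] tip [-31.86   0.68  41.5 ] tilt 18.00 yaw 10.59 F bay [ 0.7  0.4 -3.1] T [-0.01  0.25 -0.04] 0.47233321912311577
[73, 72, 73, 72, 72, 72, 72, 70, 65, 60, 65, 70, 72, 72, 72, 73, 72, 73, 73, 73, 72, 73, 74, 75, 70, 55, 35, 32, 32, 33, 35, 34, 33, 34, 34, 34]
```

step_arm(
  gripper=[1, 1, 1, 1, 1],
  linear=[
    [0, -0.0003, 0.001],
    [0, -0.0006, 0.0019],
    [0, -0.0009, 0.0029],
    [0, -0.0012, 0.0038],
    [0, -0.0012, 0.0038],
  ],
  delta_rot=[
    [0, 0, 0],
    [0, 0, 0],
    [0, 0, 0],
    [0, 0, 0],
    [0, 0, 0],
  ],
)

```text
time: 10.12
eef_pos: [0.5111, -0.1499, 0.0672]
tcp_rot: [0.631, 0.76, 0.12, 0.1]
contact_force: [0.6, -0.5, -2.2]
opening: 0.472
```

```bash
python3 -c "
from h import *
st()"
```

```text
t 10.125 tcp [ 3.28  0.79 67.23] tip [-31.93   0.8   37.4 ] tilt 17.99 yaw 10.59 F bay [ 0.5 -0.6 -2.2] T [-0.01  0.29 -0.  ] 0.4722978943225826
```

step_arm(
  gripper=[1, 1, 1],
  linear=[
    [0, -0.0002, 0.0005],
    [0, -0.0003, 0.001],
    [0, -0.0003, 0.001],
  ],
  delta_rot=[
    [0, 0, 0],
    [0, 0, 0],
    [0, 0, 0],
  ],
)

```text
time: 10.5
eef_pos: [0.5113, -0.15, 0.0665]
tcp_rot: [0.631, 0.76, 0.12, 0.1]
contact_force: [-0.5, -0.0, -2.2]
opening: 0.471
```

step_arm(
  gripper=[1, 1, 1],
  linear=[
    [0, -0.0002, 0.0005],
    [0, -0.0003, 0.001],
    [0, -0.0003, 0.001],
  ],
  delta_rot=[
    [0, 0, 0],
    [0, 0, 0],
    [0, 0, 0],
  ],
)

```text
time: 10.88
eef_pos: [0.5116, -0.15, 0.066]
tcp_rot: [0.631, 0.76, 0.121, 0.1]
contact_force: [-2.1, 1.6, 5.4]
opening: 0.474
```

```bash
python3 -c "
from h import *
st()"
```

```text
t 10.875 tcp [ 3.77  0.58 66.01] tip [-31.41   0.58  36.15] tilt 18.04 yaw 10.60 F bay [-1.7  2.   5.4] T [0.44 0.48 0.04] 0.47429642525973703
```

The toe touched the floor at z≈36.2 mm, so the detector is about 2 mm high. I'll back off slightly and slide in under the lip.

step_arm(
  gripper=[1, 1, 1, 1, 1, 1],
  linear=[
    [0, 0.0002, -0.0006],
    [0, -0.0008, -0.0009],
    [0, -0.0017, -0.0012],
    [0, -0.0027, -0.0015],
    [0, -0.0036, -0.0018],
    [0, -0.0036, -0.0018],
  ],
  delta_rot=[
    [0, 0, 0],
    [0, 0, 0],
    [0, 0, 0],
    [0, 0, 0],
    [0, 0, 0],
    [0, 0, 0],
  ],
)

```text
time: 11.62
eef_pos: [0.5078, -0.1513, 0.0664]
tcp_rot: [0.631, 0.76, 0.12, 0.101]
contact_force: [2.6, -0.1, 2.9]
opening: 0.472
```

```bash
python3 -c "
from h import *
st()"
```

```text
t 11.625 tcp [-2.000e-01  6.000e-02  6.636e+01] tip [-3.537e+01  3.000e-02  3.648e+01] tilt 18.07 yaw 10.61 F bay [ 2.5 -0.6  2.9] T [-0.14 -0.35 -0.03] 0.47163636192772523
```

step_arm(
  gripper=[1, 1, 1],
  linear=[
    [0, 0.0001, -0.0003],
    [0, -0.0009, -0.0006],
    [0, -0.0009, -0.0006],
  ],
  delta_rot=[
    [0, 0, 0],
    [0, 0, 0],
    [0, 0, 0],
  ],
)

```text
time: 12.0
eef_pos: [0.507, -0.1512, 0.0666]
tcp_rot: [0.631, 0.76, 0.121, 0.101]
contact_force: [5.7, 1.0, -0.3]
opening: 0.477
```

step_arm(
  gripper=[1, 1],
  linear=[
    [0, -0.001, -0.0003],
    [0, -0.001, -0.0003],
  ],
  delta_rot=[
    [0, 0, 0],
    [0, 0, 0],
  ],
)

```text
time: 12.25
eef_pos: [0.5062, -0.1514, 0.0667]
tcp_rot: [0.631, 0.759, 0.121, 0.101]
contact_force: [6.5, 1.3, 0.5]
opening: 0.471
```

```bash
python3 -c "
from h import *
st()"
```

```text
t 12.25 tcp [-1.77  0.24 66.65] tip [-36.9    0.25  36.72] tilt 18.15 yaw 10.55 F bay [6.6 0.1 0.5] T [-0.17 -1.01 -0.  ] 0.471160814383093
```

The terminals are engaged: Fx is 6.6 N. I'll press in another 1.5 mm.

step_arm(
  gripper=[1, 1, 1],
  linear=[
    [0, -0.0008, -0.0003],
    [0, -0.0014, -0.0005],
    [0, -0.0014, -0.0005],
  ],
  delta_rot=[
    [0, 0, 0],
    [0, 0, 0],
    [0, 0, 0],
  ],
)

```text
time: 12.62
eef_pos: [0.505, -0.1517, 0.0668]
tcp_rot: [0.631, 0.759, 0.121, 0.102]
contact_force: [7.7, 0.7, -0.2]
opening: 0.471
```

```bash
python3 -c "
from h import *
print(st().round(4).tolist())"
```

```text
t 12.625 tcp [-2.99  0.18 66.77] tip [-38.09   0.2   36.81] tilt 18.19 yaw 10.53 F bay [ 7.7 -0.7 -0.2] T [-0.14 -1.27 -0.05] 0.4711022504052015
[[-0.1823, 0.9341, 0.3071], [0.9833, 0.1736, 0.0557], [-0.0013, 0.3121, -0.95]]
```

```bash
cat > rot.py <<'E'
import numpy as np,sys
# th0, dx extra(mm, bay x), dz extra(mm), thetas
th0,dx,dz=map(float,sys.argv[1:4])
def tcp(t,T=-43.2):
    t=np.radians(t); tip=np.array([-42.1+9*np.sin(t),0]); return tip+np.array([-T*np.cos(t)-17.5*np.sin(t),-T*np.sin(t)+17.5*np.cos(t)])
a=np.radians(th0); Y=np.array([np.cos(a),np.sin(a)]);Z=np.array([np.sin(a),-np.cos(a)])
for t in map(float,sys.argv[4:]):
    d=tcp(t)-tcp(th0)+np.array([dx,dz]); print(t,'lin y %.4f z %.4f'%(d@Y/1e3,d@Z/1e3),'rotx %.2f'%(th0-t))
E
python3 rot.py 18.2 -0.45 0.1 18.2 16 14 12 10 8 6
```

```text
18.2 lin y -0.0004 z -0.0002 rotx 0.00
16.0 lin y -0.0001 z 0.0013 rotx 2.20
14.0 lin y 0.0002 z 0.0028 rotx 4.20
12.0 lin y 0.0003 z 0.0042 rotx 6.20
10.0 lin y 0.0005 z 0.0057 rotx 8.20
8.0 lin y 0.0005 z 0.0072 rotx 10.20
6.0 lin y 0.0005 z 0.0087 rotx 12.20
```

step_arm(
  gripper=[1, 1, 1, 1, 1, 1, 1],
  linear=[
    [0, -0.0004, -0.0002],
    [0, -0.0002, 0.0006],
    [0, -0.0001, 0.0013],
    [0, 0.0001, 0.0021],
    [0, 0.0002, 0.0028],
    [0, 0.0003, 0.0042],
    [0, 0.0003, 0.0042],
  ],
  delta_rot=[
    [0, 0, 0],
    [1.1, 0, 0],
    [2.2, 0, 0],
    [3.2, 0, 0],
    [4.2, 0, 0],
    [6.2, 0, 0],
    [6.2, 0, 0],
  ],
)

```text
time: 13.5
eef_pos: [0.5072, -0.1512, 0.0628]
tcp_rot: [0.636, 0.765, 0.08, 0.068]
contact_force: [8.1, 0.6, -0.4]
opening: 0.477
```

```bash
python3 -c "
from h import *
st()"; python3 rot.py 12 0 0 11 10 9 8 7 6
```

```text
t 13.5 tcp [-0.76  0.24 62.77] tip [-38.88   0.24  36.75] tilt 12.03 yaw 10.56 F bay [ 8.  -0.9 -0.4] T [-0.07 -1.37  0.02] 0.4768350618041093
11.0 lin y 0.0001 z 0.0007 rotx 1.00
10.0 lin y 0.0003 z 0.0015 rotx 2.00
9.0 lin y 0.0004 z 0.0022 rotx 3.00
8.0 lin y 0.0005 z 0.0029 rotx 4.00
7.0 lin y 0.0006 z 0.0037 rotx 5.00
6.0 lin y 0.0007 z 0.0044 rotx 6.00
```

step_arm(
  gripper=[1, 1, 1, 1, 1, 1, 1],
  linear=[
    [0, -0.0002, 0],
    [0, -0.0001, 0.0007],
    [0, 0.0001, 0.0015],
    [0, 0.0002, 0.0022],
    [0, 0.0003, 0.0029],
    [0, 0.0004, 0.0037],
    [0, 0.0004, 0.0037],
  ],
  delta_rot=[
    [0, 0, 0],
    [1, 0, 0],
    [2, 0, 0],
    [3, 0, 0],
    [4, 0, 0],
    [5, 0, 0],
    [5, 0, 0],
  ],
)

```text
time: 14.38
eef_pos: [0.5087, -0.151, 0.0594]
tcp_rot: [0.638, 0.768, 0.047, 0.04]
contact_force: [8.3, 2.0, -0.7]
opening: 0.476
```

```bash
python3 -c "
from h import *
st()"; python3 rot.py 7 0 0 6 5 4 3 2 1 0
```

```text
t 14.375 tcp [ 0.7   0.2  59.37] tip [-39.51   0.2   36.72] tilt 7.11 yaw 10.54 F bay [ 8.5  0.4 -0.7] T [ 0.01 -1.48  0.03] 0.4761879225418099
6.0 lin y 0.0001 z 0.0007 rotx 1.00
5.0 lin y 0.0003 z 0.0015 rotx 2.00
4.0 lin y 0.0004 z 0.0022 rotx 3.00
3.0 lin y 0.0005 z 0.0030 rotx 4.00
2.0 lin y 0.0006 z 0.0037 rotx 5.00
1.0 lin y 0.0007 z 0.0045 rotx 6.00
0.0 lin y 0.0007 z 0.0053 rotx 7.00
```

The heel is past the far edge and the forces are as expected. I'll rock the rest of the way down.

step_arm(
  gripper=[1, 1, 1, 1, 1, 1, 1],
  linear=[
    [0, 0.0001, 0.0007],
    [0, 0.0003, 0.0015],
    [0, 0.0004, 0.0022],
    [0, 0.0005, 0.003],
    [0, 0.0006, 0.0037],
    [0, 0.0007, 0.0045],
    [0, 0.0007, 0.0045],
  ],
  delta_rot=[
    [1, 0, 0],
    [2, 0, 0],
    [3, 0, 0],
    [4, 0, 0],
    [5, 0, 0],
    [6, 0, 0],
    [6, 0, 0],
  ],
)

```text
time: 15.25
eef_pos: [0.5101, -0.1507, 0.055]
tcp_rot: [0.639, 0.769, 0.007, 0.007]
contact_force: [8.2, 1.1, -0.3]
opening: 0.473
```

```bash
python3 -c "
from h import *
st()"
```

```text
t 15.25 tcp [ 2.18  0.22 54.97] tip [-40.16   0.22  36.63] tilt 1.14 yaw 10.56 F bay [ 8.3 -0.4 -0.3] T [-0.02 -1.51  0.04] 0.4732849551336403
```

step_arm(
  gripper=[1, 1, 1, 1],
  linear=[
    [0, 0.0001, 0.0008],
    [0, 0.0001, 0.0008],
    [0, 0.0001, 0.0012],
    [0, 0.0001, 0.0012],
  ],
  delta_rot=[
    [1.1, 0, 0],
    [1.1, 0, 0],
    [1.1, 0, 0],
    [1.1, 0, 0],
  ],
)

```text
time: 15.75
eef_pos: [0.5103, -0.1507, 0.0542]
tcp_rot: [0.639, 0.769, -0.0, 0.001]
contact_force: [7.7, 2.0, 0.9]
opening: 0.473
```

```bash
python3 -c "
from h import *
st()"
```

```text
t 15.75 tcp [ 2.41  0.16 54.18] tip [-40.26   0.18  36.62] tilt 0.08 yaw 10.53 F bay [7.9 0.5 0.9] T [ 0.13 -1.4  -0.01] 0.4733736315802963
```

step_arm(
  gripper=[1, 1, 1, 1],
  linear=[
    [0, 0.0006, 0.0004],
    [0, 0.0012, 0.0006],
    [0, 0.0014, 0.0006],
    [0, 0.0014, 0.0006],
  ],
  delta_rot=[
    [0, 0, 0],
    [0, 0, 0],
    [0, 0, 0],
    [0, 0, 0],
  ],
)

```text
time: 16.25
eef_pos: [0.5104, -0.1507, 0.0541]
tcp_rot: [0.639, 0.769, -0.001, -0.0]
contact_force: [2.2, 2.6, 8.4]
opening: 0.474
```

```bash
python3 -c "
from h import *
st()"
```

```text
t 16.25 tcp [ 2.47  0.17 54.13] tip [-40.28   0.17  36.74] tilt -0.15 yaw 10.56 F bay [2.6 2.1 8.4] T [ 0.16 -0.56 -0.05] 0.4742279255018939
```

The pack is flat and seated. I'll release, lift clear and shut the fingers above the space behind the rib.

step_arm(
  gripper=[-0.3, -0.3, -0.3, -0.3, -0.3, -0.3, 0, 1, 1, 1, 1, 1, 1],
  linear=[
    [0, 0, -0.0005],
    [0, 0, -0.0005],
    [0, 0, -0.0005],
    [0, 0, -0.0005],
    [0, 0, -0.03],
    [0, 0, -0.08],
    [0, 0.03, -0.08],
    [0, 0.075, -0.08],
    [0, 0.075, -0.08],
    [0, 0.075, -0.08],
    [0, 0.075, -0.08],
    [0, 0.075, -0.08],
    [0, 0.075, -0.08],
  ],
  delta_rot=[
    [0, 0, 0],
    [0, 0, 0],
    [0, 0, 0],
    [0, 0, 0],
    [0, 0, 0],
    [0, 0, 0],
    [0, 0, 0],
    [0, 0, 0],
    [0, 0, 0],
    [0, 0, 0],
    [0, 0, 0],
    [0, 0, 0],
    [0, 0, 0],
  ],
)

```text
time: 17.88
eef_pos: [0.5829, -0.1367, 0.1323]
tcp_rot: [0.639, 0.769, -0.002, -0.002]
contact_force: [-0.7, 0.6, 0.7]
opening: 0.003
```

```bash
python3 - <<'E'
from h import *
st(); c=shot('wrist','w8.png')
a=cv2.convertScaleAbs(cv2.resize(c['frame'][60:320,220:430][:,:,::-1],(420,520),interpolation=cv2.INTER_CUBIC),alpha=1.3)
d=shot('side','s8.png'); b=cv2.convertScaleAbs(cv2.resize(d['frame'][190:310,265:360][:,:,::-1],(380,520),interpolation=cv2.INTER_CUBIC),alpha=1.4)
cv2.imwrite('pics/m8.png',np.hstack([a,b]))
E
```

```text
t 17.875 tcp [ 76.36   0.6  132.33] tip [ 33.57   0.62 115.05] tilt -0.30 yaw 10.57 F bay [-0.6  0.7  0.7] T [-0.06 -0.01  0.01] 0.0027735570828472974
```

View pics/m8.png

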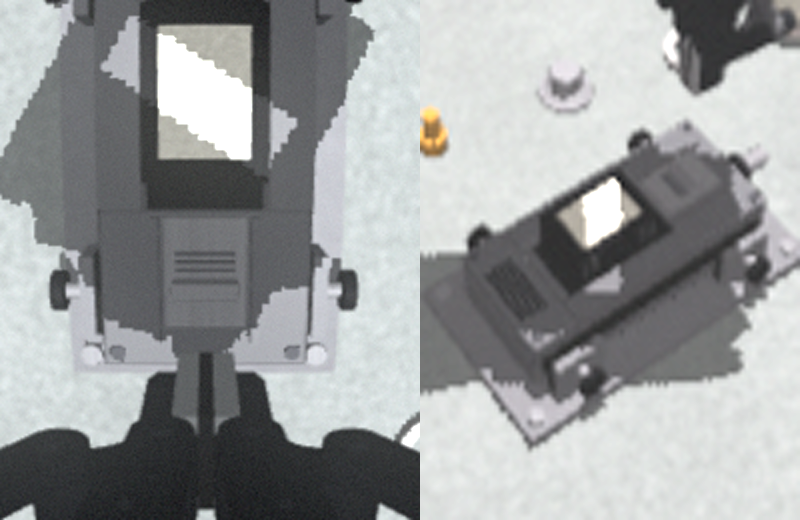

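The pack lies in the bay with its label up and the heel clear of the latch. The box at (204,288) on the latch plate looks like the rib; I'll pin it down across two views.

```bash
python3 - <<'E'
from h import *
t=np.radians(10.6);bx=np.array([np.cos(t),np.sin(t),0]);o=np.array([.5080,-.1513,0])
a=load('w2.png');b=load('w8.png')
for n,c,u0,v0,v1 in (('w2',a,327,255,310),('w8',b,322,160,232)):
    g=cv2.cvtColor(c['frame'],cv2.COLOR_RGB2GRAY).astype(float); pr=g[v0:v1,u0-6:u0+6].mean(1)
    V=c['view'];C=-V[:3,:3].T@V[:3,3]; print(n,'cam',((C-o)@bx*1e3).round(1),(C[2]*1e3).round(1))
    print([(v0+i,int(p),round(float((onz(c,u0,v0+i,.0552,True)-o)@bx*1e3),1),round(float((onz(c,u0,v0+i,.0652,True)-o)@bx*1e3),1)) for i,p in enumerate(pr) if i%1==0 and (abs(pr[min(i+1,len(pr)-1)]-pr[max(i-1,0)])>8)])
E
```

```text
w2 cam -60.3 273.6
[(255, 85, 44.0, 39.2), (257, 81, 45.7, 40.8), (258, 160, 46.6, 41.7), (259, 173, 47.4, 42.5), (270, 171, 57.3, 51.9), (271, 152, 58.2, 52.7), (272, 113, 59.1, 53.6), (273, 114, 60.0, 54.5), (274, 139, 60.9, 55.4), (275, 136, 61.8, 56.3), (276, 102, 62.8, 57.1), (277, 127, 63.7, 58.0), (278, 123, 64.6, 58.9), (280, 123, 66.5, 60.7), (281, 131, 67.5, 61.6), (282, 111, 68.4, 62.5), (283, 80, 69.4, 63.4), (287, 73, 73.2, 67.1), (288, 87, 74.2, 68.0), (289, 140, 75.2, 69.0), (290, 170, 76.1, 69.9), (301, 163, 87.2, 80.4), (302, 148, 88.2, 81.4), (303, 133, 89.2, 82.4)]
w8 cam 10.8 276.6
[(163, 43, 41.6, 40.2), (164, 52, 42.4, 40.9), (165, 64, 43.1, 41.6), (166, 72, 43.8, 42.3), (168, 74, 45.3, 43.7), (169, 84, 46.0, 44.4), (184, 88, 57.1, 55.0), (185, 79, 57.8, 55.7), (186, 64, 58.6, 56.4), (187, 67, 59.3, 57.2), (188, 81, 60.1, 57.9), (189, 85, 60.8, 58.6), (190, 60, 61.6, 59.3), (191, 66, 62.3, 60.0), (192, 80, 63.1, 60.7), (193, 82, 63.9, 61.5), (194, 71, 64.6, 62.2), (195, 63, 65.4, 62.9), (196, 82, 66.1, 63.6), (198, 83, 67.7, 65.1), (199, 74, 68.4, 65.8), (201, 67, 69.9, 67.3), (202, 80, 70.7, 68.0), (203, 88, 71.5, 68.7), (222, 87, 86.4, 82.9), (223, 77, 87.2, 83.7), (224, 71, 88.0, 84.5)]
```

The rib spans bay x 68.5–74.5 mm, and the plate end at 87.5 mm matches the 13 mm given. I'll bring the fingertips down at x=90 mm, z=60 mm.

step_arm(
  gripper=[1, 1, 1, 1, 1, 1],
  linear=[
    [0, 0.0136, 0.02],
    [0, 0.0136, 0.05],
    [0, 0.0136, 0.067],
    [0, 0.0136, 0.0725],
    [0, 0.0136, 0.0725],
    [0, 0.0136, 0.0725],
  ],
  delta_rot=[
    [0, 0, 0],
    [0, 0, 0],
    [0, 0, 0],
    [0, 0, 0],
    [0, 0, 0],
    [0, 0, 0],
  ],
)

```text
time: 18.73
eef_pos: [0.5971, -0.1344, 0.0609]
tcp_rot: [0.639, 0.769, -0.002, -0.001]
contact_force: [-0.2, -0.1, 0.5]
opening: -0.0
```

```bash
python3 -c "
from h import *
st()"
```

```text
t 18.725 tcp [90.73  0.18 60.9 ] tip [47.97  0.16 43.54] tilt -0.19 yaw 10.59 F bay [-0.2 -0.   0.5] T [ 0.02 -0.05 -0.04] -0.00018092774353391223
```

step_arm(
  gripper=[1, 1, 1, 1, 1, 1],
  linear=[
    [0, -0.003, 0],
    [0, -0.005, 0],
    [0, -0.007, 0],
    [0, -0.009, 0],
    [0, -0.011, 0],
    [0, -0.011, 0],
  ],
  delta_rot=[
    [0, 0, 0],
    [0, 0, 0],
    [0, 0, 0],
    [0, 0, 0],
    [0, 0, 0],
    [0, 0, 0],
  ],
)

```text
time: 19.48
eef_pos: [0.5857, -0.1362, 0.0601]
tcp_rot: [0.639, 0.769, -0.002, -0.001]
contact_force: [2.1, 0.7, 1.2]
opening: -0.003
```

```bash
python3 -c "
from h import *
st()"
```

```text
t 19.475 tcp [79.16  0.55 60.07] tip [36.38  0.55 42.77] tilt -0.26 yaw 10.59 F bay [2.2 0.3 1.2] T [ 0.08 -0.3   0.04] -0.002840148339578449
```

Fx is 2.2 N, so the latch is sliding. I'll continue to its stop.

step_arm(
  gripper=[1, 1, 1, 1],
  linear=[
    [0, -0.0015, 0],
    [0, -0.003, 0],
    [0, -0.004, 0],
    [0, -0.004, 0],
  ],
  delta_rot=[
    [0, 0, 0],
    [0, 0, 0],
    [0, 0, 0],
    [0, 0, 0],
  ],
)

```text
time: 19.98
eef_pos: [0.5816, -0.137, 0.0598]
tcp_rot: [0.639, 0.769, -0.002, -0.002]
contact_force: [2.0, -0.0, 2.5]
opening: 0.003
```

step_arm(
  gripper=[1, 1, 1],
  linear=[
    [0, -0.001, 0],
    [0, -0.002, 0],
    [0, -0.002, 0],
  ],
  delta_rot=[
    [0, 0, 0],
    [0, 0, 0],
    [0, 0, 0],
  ],
)

```text
time: 20.35
eef_pos: [0.58, -0.1373, 0.0598]
tcp_rot: [0.639, 0.769, -0.002, -0.001]
contact_force: [3.8, 0.8, 2.3]
opening: -0.004
```

```bash
python3 -c "
from h import *
st()"
```

```text
t 20.35 tcp [73.31  0.56 59.8 ] tip [30.54  0.56 42.47] tilt -0.24 yaw 10.59 F bay [3.9 0.1 2.3] T [-0.1  -0.67 -0.01] -0.003878455751632615
```

step_arm(
  gripper=[1, 1, 1],
  linear=[
    [0, -0.0006, 0],
    [0, -0.0012, 0],
    [0, -0.0012, 0],
  ],
  delta_rot=[
    [0, 0, 0],
    [0, 0, 0],
    [0, 0, 0],
  ],
)

```text
time: 20.72
eef_pos: [0.5798, -0.1373, 0.0599]
tcp_rot: [0.639, 0.769, -0.001, -0.0]
contact_force: [6.6, 1.3, -0.5]
opening: -0.001
```

```bash
python3 -c "
from h import *
st()"
```

```text
t 20.725 tcp [73.14  0.54 59.93] tip [30.42  0.55 42.49] tilt -0.07 yaw 10.57 F bay [ 6.7  0.1 -0.5] T [ 0.03 -1.21 -0.  ] -0.0009410404994905166
```

The latch stalled at 73.1 mm, where I predicted home at 73.5 mm, with force rising. I'll back off, rise and check.

step_arm(
  gripper=[1, 1, 1, 1, 1, 1, 1, 1],
  linear=[
    [0, 0.006, 0],
    [0, 0.01, 0],
    [0, 0.01, -0.03],
    [0, 0.01, -0.08],
    [0, -0.01, -0.09],
    [0, -0.01, -0.09],
    [0, -0.01, -0.09],
    [0, -0.01, -0.09],
  ],
  delta_rot=[
    [0, 0, 0],
    [0, 0, 0],
    [0, 0, 0],
    [0, 0, 0],
    [0, 0, 0],
    [0, 0, 0],
    [0, 0, 0],
    [0, 0, 0],
  ],
)

```text
time: 21.72
eef_pos: [0.5686, -0.1388, 0.1482]
tcp_rot: [0.639, 0.769, -0.002, -0.003]
contact_force: [-0.8, 0.3, 0.6]
opening: 0.003
```

```bash
python3 - <<'E'
from h import *
st(); c=shot('wrist','w9.png')
t=np.radians(10.6);bx=np.array([np.cos(t),np.sin(t),0]);o=np.array([.5080,-.1513,0])
g=cv2.cvtColor(c['frame'],cv2.COLOR_RGB2GRAY).astype(float); pr=g[130:235,316:328].mean(1)
print([(130+i,int(p),round(float((onz(c,322,130+i,.0552,True)-o)@bx*1e3),1)) for i,p in enumerate(pr) if abs(pr[min(i+1,104)]-pr[max(i-1,0)])>8])
a=cv2.convertScaleAbs(cv2.resize(c['frame'][60:320,220:430][:,:,::-1],(420,520),interpolation=cv2.INTER_CUBIC),alpha=1.3)
d=shot('side','s9.png'); b=cv2.convertScaleAbs(cv2.resize(d['frame'][190:310,265:360][:,:,::-1],(380,520),interpolation=cv2.INTER_CUBIC),alpha=1.4)
cv2.imwrite('pics/m9.png',np.hstack([a,b]))
E
```

```text
t 21.725 tcp [ 61.83   1.16 148.2 ] tip [ 19.     1.18 131.03] tilt -0.43 yaw 10.61 F bay [-0.7  0.4  0.6] T [ 0.03 -0.03 -0.04] 0.002748291194199442
[(130, 180, 3.6), (131, 153, 4.4), (132, 141, 5.1), (157, 137, 24.4), (158, 102, 25.2), (159, 57, 26.0), (160, 41, 26.8), (168, 41, 33.0), (169, 53, 33.8), (170, 75, 34.6), (171, 89, 35.4), (185, 87, 46.5), (186, 70, 47.3), (187, 66, 48.1), (188, 81, 48.9), (189, 85, 49.7), (190, 61, 50.5), (191, 66, 51.3), (192, 80, 52.1), (193, 79, 52.9), (194, 64, 53.7), (195, 71, 54.5), (196, 84, 55.4), (198, 80, 57.0), (199, 67, 57.8), (200, 68, 58.6), (201, 76, 59.4), (202, 86, 60.3), (220, 85, 75.3), (221, 78, 76.2), (231, 77, 84.8), (232, 88, 85.7), (233, 99, 86.5), (234, 110, 87.4)]
```

View pics/m9.png

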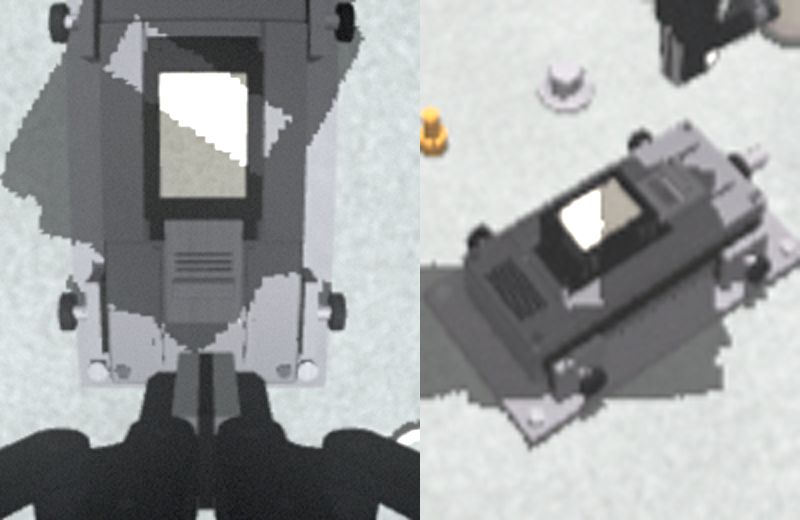

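The latch plate now covers the heel. Its front edge moved from 45.6 to 34.4 mm and its rear edge from 87.2 to 75.7 mm, about 11.3 mm in all, ending on a firm stop. The pack is flat and the fingers touch nothing, so I'm handing the job in.

```bash
python3 -c "
from h import *
st(); print(ctrl.sign_off())"
```

```text
t 21.825 tcp [ 62.06   0.98 148.64] tip [ 19.24   1.   131.43] tilt -0.39 yaw 10.61 F bay [ 1.1 -0.3  0.3] T [-0.    0.02 -0.  ] 0.001608563520782405
the job is handed in; nothing more can be done
None
```

The pack is in the bay with the latch closed over it, and I handed the job in at 21.8 s. The hand-in reports no verdict.

**Pack:** I gripped it by its sides and entered the toe at 18° until it met the floor about 2 mm above nominal. I then pushed it against the terminals to about 8 N, rocked it flat and released it. The highest force I read was about 11 N, well under the 40 N limit, but I only read it at the end of each move.

**Latch:** I pushed the rib until it stalled at 6.7 N against its 2.5 N sliding force. The pictures show about 11.2–11.5 mm of travel. The full stroke is 12 mm, and the latch may have started up to 1 mm along, so that agrees with fully home.

**Last checks:** The final pictures show the pack seated flat and the latch over its heel, with the fingers clear and the force reading near zero. I moved no bystander knowingly; the ones visible in the last crops (fitting and flange) look unmoved, but I did not check the others individually.

**Disagreements:** The wrist camera read up to about 0.8 mm off against the gripped pack, so I corrected for that by contact. My first reading of which feature was the rib was wrong, and I fixed it using two views before pushing.

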